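# Put the chopping board away behind the safety catch

### The job

Put the pink chopping board away in the wire rack on the inside of the cupboard door. The door has a child-safety catch: draw it ajar by its handle until the catch stops it, without forcing it, then press the orange catch down through the gap at the top of the door while you pull the door wide open, about square to the cupboard. Lift the pink board out of the drying stand, set it down (do not drop it) upright in the rack with its handle slot up and leave it there with the door open, without disturbing the green board, the mug or the jar.

Things in the scene. Friction and masses are not known exactly. Their poses are not given: they have to be found in the camera images.
- door (a joint): hinged cream door of the countertop cupboard, angle in rad: 0 closed, grows as it opens, stop at 1.7 (1.57 is square to the cupboard). Starts closed or slightly ajar (0 to 0.06). The safety catch stops it at about 0.175; once past about 0.35 the catch no longer matters. The hinge is stiff enough (about 0.25 N m) that the door stays where it is left. Seen from above it opens clockwise, towards the robot's right
- cupboard: fixed wooden countertop cupboard, 270 mm wide (its y), 240 mm deep (its x), 270 mm high; origin under its centre, front towards its own -x. The door covers its whole front, is 270 mm wide and 18 mm thick, top edge 270 mm above the table, and hinges on the upright edge nearer to the robot
- hinge_top (a point): point on the door's vertical hinge line at the height of its top edge (270 mm above the table), in the plane of its inner face. Axes turn with the door: x is square to the door and points away from its inner face (into the cupboard when closed; away from the robot, over the rack, when open square), y points along the door from its free edge to the hinge line, z up
- handle (a point): middle of the door's steel bar handle: level bar 11 mm thick and 100 mm long, parallel to the door, 35 mm off the outer face (bar centre to face), 35 mm below the door's top edge, 185 mm from the hinge line. Axes as hinge_top
- catch (a joint): sprung orange plastic safety catch, angle in rad: 0 at rest, grows as it is pressed down, springs back, stop at 0.6. From about 0.2 its barb passes under the cupboard's front rail and the door is free. Light: about 3 to 8 N at the pad. It is a level arm 20 mm wide and 5 mm thick that runs from the door's inner face 85 mm inwards and pivots at the inner face
- catch_pad (a point): top of the ribbed pad of the catch, where a fingertip presses: 24 mm from the door's inner face, 235 mm from the hinge line, 32 mm below the door's top edge. 6 to 9 mm down frees it, nearer to the door less. With the door held by the catch the gap to the cupboard is 43 mm wide here, open from above; a fingertip in it can press the catch and push the door open by its inner face. Turns with door and catch
- rack_floor (a point): middle of the floor of the steel wire rack fixed to the door's inner face: 81 mm above the table, 41 mm from the inner face, 106 mm from the hinge line. The bay is 42 mm deep (along x) and 168 mm long (along y), open on top; its outer lip is 90 mm high over the floor, its back frame 120 mm. Axes as hinge_top
- pink_board_mid (a point): centre of the pink plastic chopping board, 140 mm wide (its y), 160 mm high (its z, handle slot at the top end), 10 mm thick (its x), about 0.21 kg. Stands upright in the drying stand, 12 mm above the table. Its slot, 54 mm wide and 22 mm high, begins 16 mm below the top edge; the strip above it is solid
- green_board_mid (a point): centre of the green chopping board of the same size, standing in the other place of the stand, 64 mm from the pink one (which is in which place varies). Not to be moved
- stand: white drying stand with steel posts, 135 mm (its x) by 150 mm (its y), fixed to the table; origin under its centre. The boards stand in it with their thickness along its x, between pairs of posts that reach 97 mm above the table, in slots 14 mm wide
- mug_rim (a point): bystander: blue mug 76 mm across, 85 mm high, centre of its mouth
- tea_jar: bystander: amber glass jar 72 mm across, 120 mm high, origin under its centre
Mind the look-alikes: they are no part of the job. Of the things like the part that bears pink_board_mid, leave any that is blue; of the rest the smaller one is meant.

How it is judged:
By the outcome, as a careful person would: the job done as asked, in the order asked, and still so for the second after the job is handed in, with the robot touching nothing.
It also fails if it takes over 72 s, if anything falls off the work surface, if the arm or the gripper's body presses on something with over 40 N, if the wrist force passes 120 N, or if a joint passes its speed limit or range.

### The arm

A 6-joint arm with a two-finger parallel gripper is mounted at the origin on the work surface. World frame = base frame: x ahead of the robot, y to its left, z up, the work surface at z = 0. Lengths are in mm, angles in rad, forces in N, time in s.
With the tool pointing down it reaches from about 300 to 775 mm from the base axis. Payload 14.6 kg.
Tool frame: the origin (TCP) lies midway between the tips of the shut fingers; the grasp point (between the pads) lies 19 mm behind it (manip.hold_point_z is the distance from the TCP to the grasp point, in mm); z points along the fingers, y is the direction in which the jaws open and shut (so a half turn about z gives the same grasp; the last joint's range is limited). The gripper opens to 94 mm and grips with 3 to 60 N. Pads are 16 mm wide; open, the fingers measure 119 mm over their backs; the gripper's body (75 mm by 177 mm) begins 78 mm behind the grasp point.
Start: joints at [-1.307, 0.3, 1.521, -0, 1.321, -0.067], TCP at [178.633, -520.173, 205.446] pointing down, gripper open.
Joint ranges: [-3.03, 3.03], [-0.79, 2.21], [0.23, 2.52], [-1.04, 4.18], [0, 3.07], [-2.55, 2.55]. Speed limits (rad/s): [2.22, 2.22, 2.57, 3.14, 3.14, 3.14].

### API

Orientations are given as [roll, pitch, yaw] about the fixed x, y, z axes, in that order (R = Rz(yaw) Ry(pitch) Rx(roll)).
In Python, from cell import manip gives the robot as it stands.
- The arm moves only by the shell command python3 -m crank 'ROWS' [OPENING] [FORCE]. ROWS is JSON, a list of rows, each an object with "offset": the shift along the world's x, y, z in m, a list of three; "spin": the turn about the world's z in degrees. In form: [{"offset": [dx, dy, dz], "spin": spin}, ...]. A call has exactly 8 rows; each row is the pose to reach, as a shift and turn from the pose measured when the call began; what a row does not reach only later rows make up. A row lasts 1/12 s, in which the tool goes at most 41.7 mm and 7.16 degrees, less where a joint would pass 70% of its speed; a pose out of reach is approached as far as the arm can. A call with a gripper value outside its range is refused whole. OPENING is the opening, from 0 (shut) to 1 (fully open), set as the call begins (- or left out, the last holds). The fingers move at their own pace and stop on an object; FORCE is the grip in N (left out, the last holds). Time passes only in rows, so rows that repeat a pose let the fingers close, or fill a call up. It gives the time, the measured TCP pose, the force and the opening at its end, in the units of the state.
- manip.read_state(): the state, without advancing time (a new reading comes with each control period).
- manip.camera(name): name is "scene" or "top" or "wrist"; returns a dict with "pixels" (384x512x3 uint8, red, green, blue), "fx", "fy", "cx", "cy" (pixels), "extrinsics" (4x4, takes a point from world to camera coordinates); the wrist camera has in their place "hand_eye" (4x4, takes a point from camera to tool coordinates, whose origin is the TCP and whose axes are the flange's). Camera axes: x right, y down, z forward; pixel columns grow to the right and rows downward; lengths in mm; the calibration is good to about 2 mm. A picture is of the moment at which its call begins: read the wrist's pose just before it. There is no depth.
- manip.sign_off(): hands the job in, once; it reports no verdict.
Trained networks look in a picture, given as the dict that the camera call returned (one of the last four; its "shot" number tells which), for a name from the list of things; names that differ only in an ending like _2 or _b are one class to them, and where a whole thing is asked for, a point or a joint stands for the part that bears it (a point fixed in the world has none). Each returns a list of dicts, best first, with "conf" (0 to 1); they miss things now and then, are a little off and sometimes report something else, mostly with a low value. They report only what shows in the picture. A call takes as long as a camera call. They do not tell look-alikes from the thing itself.
- manip.search_frame(picture, name): "location" ([x, y, z] in mm, in world coordinates, good to about 4 mm: the middle of the surface that is visible of it).
- manip.masks_of(picture, name): "mask" (384x512 bool, what is visible of it).
The state is a dict: "clock": time; "joints": joint angles; "qd": joint speeds; "effort": joint torques, N m; "eef_pos": TCP position; "eef_rot": TCP orientation; "wrist_force": force on the tool from outside, world axes, zero at the start; "moment": the same for the moment, N m; "finger_gap": finger opening in mm.
Only numpy, scipy, OpenCV 4.12 (cv2) and the standard library are available. Lean on these libraries where they do the work, as an engineer would, in place of code of your own. Each camera call takes 0.05 s, during which the arm holds its last target. There are 200 camera calls.

## Working session

There is one attempt and no reset: what is moved stays moved. The work goes in short steps, Python scripts to look and compute and a shell command to move; the robot and the scene stay as the last step left them, time stands still between calls to the robot, and variables do not carry over. Pictures are saved under pics/ and viewed, about 8 in all and at most 12, crops included, and the job is handed in when it is done.

```bash
ls; mkdir -p pics; python3 - <<'E'
from cell import manip
import cv2,numpy as np
s=manip.read_state();print({k:np.round(v,3).tolist() for k,v in s.items()})
ims=[]
for c in("scene","top"):
    p=manip.camera(c);print(c,p["fx"],p["cx"],p["cy"],np.round(p["extrinsics"],3).tolist())
    ims.append(p["pixels"])
    for n in("handle","catch_pad","cupboard","hinge_top","rack_floor","pink_board_mid","green_board_mid","stand","mug_rim","tea_jar"):
        try:
            r=manip.search_frame(p,n);print(n,[(np.round(q["location"]).tolist(),round(q["conf"],2)) for q in r[:4]])
        except Exception as e: print(n,e)
cv2.imwrite("pics/a.png",cv2.cvtColor(np.vstack([ims[0]]),cv2.COLOR_RGB2BGR))
cv2.imwrite("pics/b.png",cv2.cvtColor(ims[1],cv2.COLOR_RGB2BGR))
E
```

```text
pics
{'clock': 0.0, 'joints': [-1.307, 0.3, 1.522, -0.0, 1.321, -0.067], 'qd': [0.002, -0.002, -0.001, -0.0, -0.0, 0.001], 'effort': [-0.001, -53.181, -35.274, 0.071, 0.024, -0.0], 'eef_pos': [178.57, -519.931, 204.874], 'eef_rot': [-3.14, -0.0, 0.331], 'wrist_force': [-0.1, -0.245, 0.765], 'moment': [-0.037, 0.005, -0.007], 'finger_gap': 94.137}
scene 414.6634943358562 246.10459131428 190.73124782934164 [[0.885, -0.465, -0.002, -485.256], [-0.44, -0.837, -0.326, 92.236], [0.149, 0.29, -0.945, 1515.03], [0.0, 0.0, 0.0, 1.0]]
handle [([556.0, 64.0, 192.0], 0.76)]
catch_pad []
cupboard [([556.0, 66.0, 194.0], 0.17)]
hinge_top [([557.0, 65.0, 188.0], 0.57)]
rack_floor [([560.0, 62.0, 188.0], 0.83)]
pink_board_mid [([508.0, -337.0, 127.0], 0.76), ([452.0, -703.0, 161.0], 0.74), ([189.0, -257.0, 115.0], 0.41)]
green_board_mid [([453.0, -363.0, 127.0], 0.63)]
stand [([464.0, -366.0, 11.0], 0.61)]
mug_rim [([739.0, -118.0, 50.0], 0.83), ([455.0, -364.0, 128.0], 0.37)]
tea_jar [([701.0, -269.0, 112.0], 0.57)]
top 471.6770191880758 259.1636575652338 189.53859917495572 [[0.002, -1.0, 0.017, -230.128], [-0.991, -0.004, -0.133, 487.204], [0.133, -0.017, -0.991, 1441.841], [0.0, 0.0, 0.0, 1.0]]
handle [([535.0, 170.0, 270.0], 0.67), ([564.0, 61.0, 239.0], 0.59)]
catch_pad []
cupboard [([536.0, 173.0, 270.0], 0.67)]
hinge_top [([560.0, 62.0, 236.0], 0.61), ([480.0, -346.0, 9.0], 0.37)]
rack_floor [([562.0, 66.0, 239.0], 0.97), ([481.0, -344.0, 10.0], 0.58)]
pink_board_mid [([170.0, -296.0, 161.0], 0.64), ([510.0, -332.0, 150.0], 0.63), ([559.0, 60.0, 239.0], 0.62), ([454.0, -695.0, 147.0], 0.59)]
green_board_mid []
stand [([481.0, -346.0, 11.0], 0.75), ([696.0, -255.0, 118.0], 0.21)]
mug_rim [([740.0, -120.0, 38.0], 0.74), ([565.0, 66.0, 235.0], 0.49)]
tea_jar [([696.0, -255.0, 120.0], 0.97)]
```

View pics/a.png

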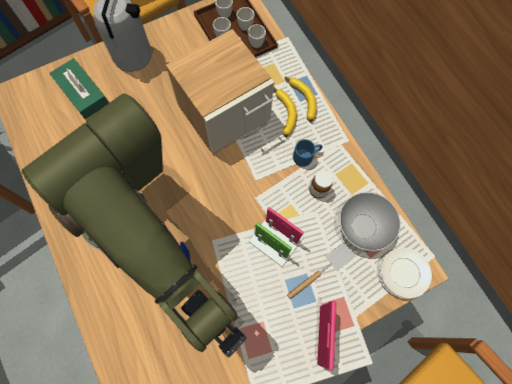

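View pics/b.png

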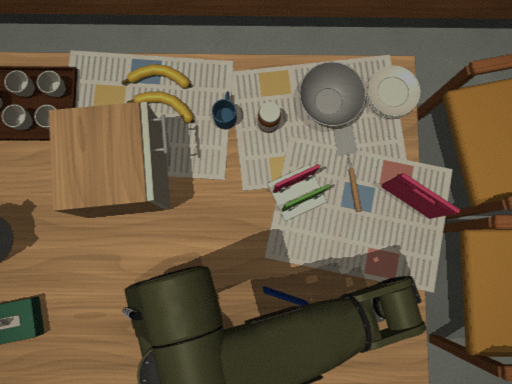

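View 1 (scene) shows cupboard top at about (168–272, 35–120) with its front facing world -y, and the handle at about (258,103). The stand with pink and green boards is at about (280,230), and the larger pink look-alike at (327,335). View 2 (top) shows the door's top edge at about x=140–168 px, pink board at (297,178), green board at (307,197).

```bash
cat > h.py <<'E'
from cell import manip
import cv2,numpy as np
def shot(n):
    s=manip.read_state(); p=manip.camera(n)
    if "hand_eye" in p:
        from scipy.spatial.transform import Rotation as R
        T=np.eye(4);T[:3,:3]=R.from_euler("xyz",s["eef_rot"]).as_matrix();T[:3,3]=s["eef_pos"]
        p["extrinsics"]=np.linalg.inv(T@np.array(p["hand_eye"]))
    return p
def K(p): return np.array([[p["fx"],0,p["cx"]],[0,p["fy"],p["cy"]],[0,0,1]])
def P(p): return K(p)@np.array(p["extrinsics"])[:3]
def atz(p,uv,z):   # pixel -> world point at height z
    M=P(p);H=M[:,[0,1,3]].copy();H[:,2]+=M[:,2]*z
    q=np.linalg.solve(H,[*uv,1]);return q[:2]/q[2]
def tri(p1,a,p2,b):
    X=cv2.triangulatePoints(P(p1),P(p2),np.float64(a).reshape(2,1),np.float64(b).reshape(2,1));return (X[:3]/X[3]).ravel()
def proj(p,X):
    q=P(p)@np.append(X,1);return q[:2]/q[2]
def crop(p,c0,c1,r0,r1,k):
    return cv2.resize(cv2.cvtColor(p["pixels"][r0:r1,c0:c1],cv2.COLOR_RGB2BGR),None,fx=k,fy=k,interpolation=cv2.INTER_CUBIC)
E
python3 - <<'E'
from h import *
S=shot("scene");T=shot("top")
a=crop(S,180,285,65,155,4);b=crop(T,130,210,95,215,4)
im=np.zeros((480,740,3),np.uint8);im[:360,:420]=a;im[:,420:]=b
cv2.imwrite("pics/c.png",im)
for n in("pink_board_mid","green_board_mid"):
  for p,nm in((S,"S"),(T,"T")):
    for r in manip.masks_of(p,n)[:3]:
        m=r["mask"].astype(np.uint8);ys,xs=np.nonzero(m)
        print(n,nm,round(r["conf"],2),cv2.minAreaRect(np.c_[xs,ys].astype(np.float32)),len(xs))
E
```

```text
pink_board_mid S 0.91 ((326.5822448730469, 334.78082275390625), (16.47018814086914, 68.13846588134766), 2.12109637260437) 1057
pink_board_mid S 0.65 ((283.1081237792969, 224.8513641357422), (43.083580017089844, 14.189642906188965), 36.02737045288086) 527
pink_board_mid S 0.61 ((185.8676300048828, 250.27938842773438), (20.922828674316406, 5.65945291519165), 59.036251068115234) 101
pink_board_mid T 0.91 ((420.5362548828125, 197.94488525390625), (79.71636199951172, 25.08449363708496), 33.34070587158203) 1639
pink_board_mid T 0.76 ((284.6499938964844, 296.04998779296875), (46.80170822143555, 7.273237705230713), 18.434947967529297) 317
green_board_mid S 0.79 ((272.0, 240.0), (43.60000228881836, 12.400001525878906), 36.869895935058594) 469
green_board_mid T 0.54 ((305.59320068359375, 197.2083282470703), (5.621038436889648, 50.87760543823242), 65.89776611328125) 256
```

View pics/c.png

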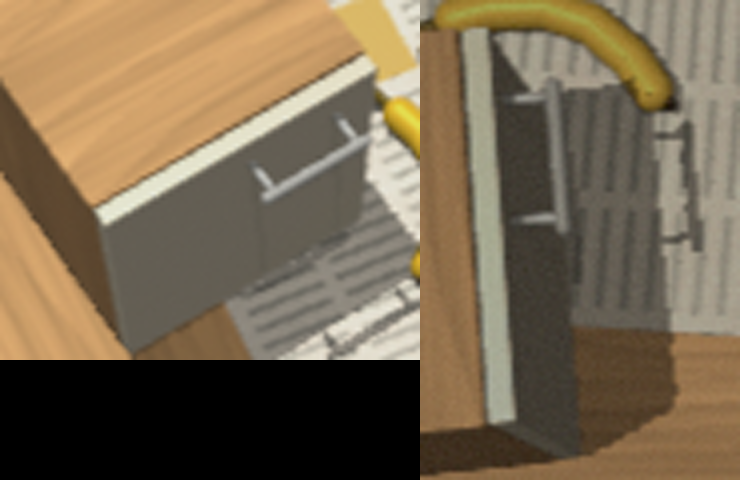

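```bash
python3 - <<'E'
from h import *
S=shot("scene");T=shot("top")
for n,a,b,z in(("outH",(206.2,120.5),(153.7,199.5),270),("outF",(273.7,82.5),(147.2,102),270),("inH",(204,117),(146.7,200.7),270),("inF",(270.5,78.7),(140.7,102),270),("hdlH",(246.2,114.2),(166,153),235),("hdlF",(271.2,100.5),(162.5,115),235)):
    print(n,np.round(tri(S,a,T,b),1),np.round(atz(S,a,z),1),np.round(atz(T,b,z),1))
# boards colour masks
for nm,p,box in(("S",S,(255,310,200,265)),("T",T,(265,345,155,215))):
    c0,c1,r0,r1=box
    hsv=cv2.cvtColor(p["pixels"],cv2.COLOR_RGB2HSV)
    for col,lo,hi in(("pink",(155,90,60),(179,255,255)),("green",(35,90,50),(80,255,255))):
        m=cv2.inRange(hsv,lo,hi);k=np.zeros_like(m);k[r0:r1,c0:c1]=m[r0:r1,c0:c1]
        ys,xs=np.nonzero(k);c=np.c_[xs,ys].astype(np.float32)
        print(nm,col,len(xs),np.round(cv2.boxPoints(cv2.minAreaRect(c)),1).tolist())
a=crop(S,250,312,200,265,6);b=crop(T,265,338,160,225,5)
im=np.zeros((400,740,3),np.uint8);im[:390,:372]=a;im[:325,375:740]=b;cv2.imwrite("pics/d.png",im)
E
```

```text
outH [429.4  50.6 268.8] [429.6  49.9] [428.9  50.4]
outF [694.8  78.  261.1] [691.3  73.1] [691.9  76. ]
inH [428.4  70.6 259.6] [428.9  64.7] [425.7  68.5]
inF [693.2  95.3 262.5] [689.  91.] [691.8  93.3]
hdlH [561.9  28.3 234. ] [563.6  27.6] [560.2  28.3]
hdlF [671.5  45.  214.2] [662.7  34.5] [666.7  40.8]
S pink 518 [[261.0, 217.6999969482422], [269.0, 206.60000610351562], [304.29998779296875, 232.1999969482422], [296.3999938964844, 243.3000030517578]]
S green 444 [[250.10000610351562, 230.8000030517578], [257.0, 221.6999969482422], [292.5, 248.39999389648438], [285.6000061035156, 257.5]]
T pink 338 [[270.5, 185.6999969482422], [318.3999938964844, 163.60000610351562], [321.70001220703125, 170.8000030517578], [273.79998779296875, 192.8000030517578]]
T green 217 [[280.1000061035156, 205.89999389648438], [328.3999938964844, 183.60000610351562], [330.6000061035156, 188.39999389648438], [282.29998779296875, 210.6999969482422]]
```

View pics/d.png

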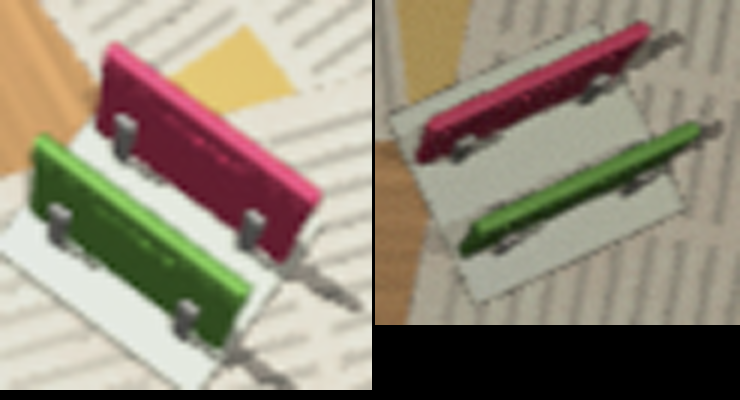

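View 4 shows the pink board's top edge running (268,208)→(303,232.5) in the scene picture and (276.6,184.4)→(319,165.6) in the top picture. View 3 gave the door top edge and the handle ends, which agree between the two views to a few mm (handle ≈ (615,33,235), door line angle ≈ 0.095).

```bash
python3 - <<'E'
from h import *
S=shot("scene");T=shot("top")
A=tri(S,(268.3,208),T,(276.6,184.4));B=tri(S,(303,232.5),T,(319,165.6))
print(A.round(),B.round())
for p,a,b in((S,(268.3,208),(303,232.5)),(T,(276.6,184.4),(319,165.6))):
    a=atz(p,a,172);b=atz(p,b,172);d=b-a;print(a.round(),b.round(),((a+b)/2).round(1),np.hypot(*d),np.degrees(np.arctan2(*d[::-1])))
E
python3 -m crank '[{"offset":[0.03,0.03,0.02],"spin":0},{"offset":[0.06,0.06,0.05],"spin":0},{"offset":[0.09,0.09,0.08],"spin":0},{"offset":[0.12,0.12,0.12],"spin":-3},{"offset":[0.15,0.15,0.15],"spin":-6},{"offset":[0.18,0.18,0.18],"spin":-9},{"offset":[0.21,0.21,0.18],"spin":-12},{"offset":[0.24,0.24,0.18],"spin":-13.5}]' 0.34 20
```

```text
[ 485. -276.  164.] [ 542. -399.  163.]
[ 484. -278.] [ 542. -401.] [ 513.  -339.5] 135.8002665886813 -64.45817388033615
[ 484. -276.] [ 539. -398.] [ 511.8 -336.8] 133.42507294173802 -65.71695461083581
clock: 2.27
eef_pos: [380.0, -318.6, 375.3]
eef_rot: [3.139, -0.002, 0.091]
wrist_force: [0.1, -0.6, -0.5]
finger_gap: 44.5
```

```bash
python3 -m crank '[{"offset":[0.017,0.025,0],"spin":0},{"offset":[0.034,0.05,0],"spin":0},{"offset":[0.051,0.075,0],"spin":0},{"offset":[0.068,0.1,0],"spin":0},{"offset":[0.085,0.125,0],"spin":0},{"offset":[0.102,0.15,0],"spin":0},{"offset":[0.119,0.175,0],"spin":0},{"offset":[0.136,0.2,0],"spin":0}]' 0.34 20
python3 -m crank '[{"offset":[0.017,0.025,0],"spin":0},{"offset":[0.034,0.05,0],"spin":0},{"offset":[0.051,0.075,0],"spin":0},{"offset":[0.068,0.1,0],"spin":0},{"offset":[0.085,0.125,0],"spin":0},{"offset":[0.09,0.14,0],"spin":0},{"offset":[0.098,0.14,-0.02],"spin":0},{"offset":[0.098,0.14,-0.04],"spin":0}]'
cat > look.py <<'E'
from h import *
import sys
W=shot("wrist");cv2.imwrite(sys.argv[1],cv2.resize(cv2.cvtColor(W["pixels"],cv2.COLOR_RGB2BGR),None,fx=1.5,fy=1.5))
print(manip.read_state()["eef_pos"],manip.read_state()["eef_rot"])
for a in sys.argv[2:]:
    X=eval(a);print(a,(proj(W,X)*1.5).round())
E
python3 look.py pics/e.png "(565,28,235)" "(665,37,235)" "(427.5,67.5,270)" "(691,92,270)"
```

```text
clock: 2.93
eef_pos: [516.6, -117.1, 375.4]
eef_rot: [3.139, -0.002, 0.091]
wrist_force: [0.3, -1.0, 1.1]
finger_gap: 32.1
clock: 3.6
eef_pos: [615.7, 24.0, 334.9]
eef_rot: [3.139, -0.004, 0.093]
wrist_force: [0.2, -0.7, -0.7]
finger_gap: 32.1
[614.39019094  23.48654117 329.93857814] [3.13967869 0.00328786 0.09240545]
(565,28,235) [375. 369.]
(665,37,235) [375. 200.]
(427.5,67.5,270) [288. 601.]
(691,92,270) [261. 138.]
```

View pics/e.png

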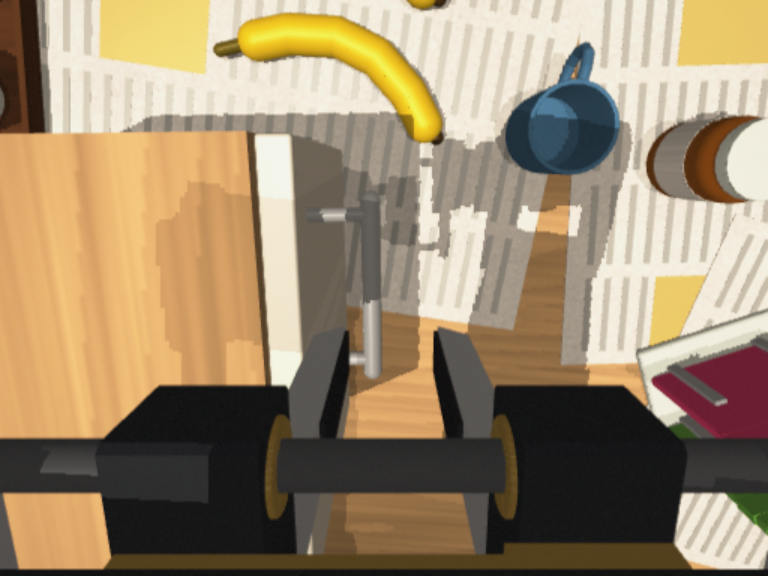

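View 5: the bar runs (372,372)→(370,195), within 3 px of my prediction, so handle ≈ (615,34,235). Descending over it and closing gently.

```bash
python3 -m crank '[{"offset":[0.001,0.01,0],"spin":0},{"offset":[0.001,0.01,-0.02],"spin":0},{"offset":[0.001,0.01,-0.04],"spin":0},{"offset":[0.001,0.01,-0.06],"spin":0},{"offset":[0.001,0.01,-0.08],"spin":0},{"offset":[0.001,0.01,-0.1],"spin":0},{"offset":[0.001,0.01,-0.113],"spin":0},{"offset":[0.001,0.01,-0.113],"spin":0}]' 
python3 -m crank '[{"offset":[0,0,0],"spin":0},{"offset":[0,0,0],"spin":0},{"offset":[0,0,0],"spin":0},{"offset":[0,0,0],"spin":0},{"offset":[0,0,0],"spin":0},{"offset":[0,0,0],"spin":0},{"offset":[0,0,0],"spin":0},{"offset":[0,0,0],"spin":0}]' 0.04 8
```

```text
clock: 4.32
eef_pos: [614.8, 33.9, 215.3]
eef_rot: [3.14, 0.006, 0.092]
wrist_force: [0.3, 0.1, -0.1]
finger_gap: 32.1
clock: 4.98
eef_pos: [615.1, 34.1, 216.5]
eef_rot: [3.14, 0.005, 0.092]
wrist_force: [-0.2, 0.4, 6.1]
finger_gap: 10.9
```

```bash
python3 -m crank '[{"offset":[-0.0003,-0.002,0],"spin":-0.6},{"offset":[-0.0007,-0.004,0],"spin":-1.2},{"offset":[-0.001,-0.006,0],"spin":-1.8},{"offset":[-0.0014,-0.008,0],"spin":-2.4},{"offset":[-0.0018,-0.01,0],"spin":-3.1},{"offset":[-0.0022,-0.012,0],"spin":-3.7},{"offset":[-0.0026,-0.014,0],"spin":-4.3},{"offset":[-0.003,-0.016,0],"spin":-4.9}]'
```

```text
clock: 5.65
eef_pos: [611.6, 18.1, 216.6]
eef_rot: [3.141, 0.006, 0.006]
wrist_force: [-8.0, 3.8, 3.3]
finger_gap: 10.7
```

```bash
python3 -m crank '[{"offset":[0.001,-0.001,0],"spin":-0.3},{"offset":[0.001,-0.002,0],"spin":-0.6},{"offset":[0.001,-0.003,0],"spin":-0.9},{"offset":[0.001,-0.004,0],"spin":-1.2},{"offset":[0.001,-0.005,0],"spin":-1.5},{"offset":[0.001,-0.006,0],"spin":-1.8},{"offset":[0.001,-0.007,0],"spin":-2.1},{"offset":[0.001,-0.008,0],"spin":-2.4}]'
```

```text
clock: 6.32
eef_pos: [611.4, 10.4, 216.4]
eef_rot: [3.141, 0.009, -0.037]
wrist_force: [-11.3, 4.3, 3.4]
finger_gap: 10.7
```

```bash
python3 -m crank '[{"offset":[-0.003,-0.001,0],"spin":-0.3},{"offset":[-0.003,-0.002,0],"spin":-0.6},{"offset":[-0.003,-0.003,0],"spin":-0.9},{"offset":[-0.003,-0.004,0],"spin":-1.2},{"offset":[-0.003,-0.004,0],"spin":-1.2},{"offset":[-0.003,-0.005,0],"spin":-1.5},{"offset":[-0.003,-0.005,0],"spin":-1.5},{"offset":[-0.003,-0.005,0],"spin":-1.5}]'
```

```text
clock: 6.98
eef_pos: [608.0, 5.5, 216.5]
eef_rot: [3.141, 0.01, -0.063]
wrist_force: [-5.4, 1.6, 4.0]
finger_gap: 10.6
```

```bash
python3 -m crank '[{"offset":[-0.001,-0.0005,0],"spin":-0.1},{"offset":[-0.001,-0.001,0],"spin":-0.3},{"offset":[-0.001,-0.0015,0],"spin":-0.4},{"offset":[-0.001,-0.002,0],"spin":-0.6},{"offset":[-0.001,-0.0025,0],"spin":-0.7},{"offset":[-0.001,-0.003,0],"spin":-0.9},{"offset":[-0.001,-0.003,0],"spin":-0.9},{"offset":[-0.001,-0.003,0],"spin":-0.9}]'
```

```text
clock: 7.65
eef_pos: [607.0, 3.1, 216.5]
eef_rot: [-3.141, 0.01, -0.078]
wrist_force: [1.7, 4.9, 1.0]
finger_gap: 10.8
```

```bash
python3 -m crank '[{"offset":[0,-0.0005,0],"spin":-0.1},{"offset":[0,-0.001,0],"spin":-0.3},{"offset":[0,-0.0015,0],"spin":-0.4},{"offset":[0,-0.002,0],"spin":-0.6},{"offset":[0,-0.002,0],"spin":-0.6},{"offset":[0,-0.002,0],"spin":-0.6},{"offset":[0,-0.002,0],"spin":-0.6},{"offset":[0,-0.002,0],"spin":-0.6}]'
```

```text
clock: 8.32
eef_pos: [606.9, 3.0, 216.5]
eef_rot: [-3.138, 0.011, -0.088]
wrist_force: [1.2, 13.9, 1.2]
finger_gap: 10.2
```

Catch stop reached (y stuck at 3.0, 14 N). Relax, release, lift and rotate for the press.

```bash
python3 -m crank '[{"offset":[0,0.001,0],"spin":0.3},{"offset":[0,0.001,0],"spin":0.3},{"offset":[0,0.001,0],"spin":0.3},{"offset":[0,0.001,0],"spin":0.3},{"offset":[0,0.001,0],"spin":0.3},{"offset":[0,0.001,0.0],"spin":0.3},{"offset":[0,0.001,0.02],"spin":0.3},{"offset":[0,0.001,0.04],"spin":0.3}]' 0.32 8
python3 -m crank '[{"offset":[0,0,0.03],"spin":0},{"offset":[-0.01,0,0.06],"spin":6},{"offset":[-0.02,0.0,0.09],"spin":13},{"offset":[-0.02,0,0.11],"spin":20},{"offset":[-0.02,0,0.12],"spin":27},{"offset":[-0.02,0,0.12],"spin":34},{"offset":[-0.02,0,0.12],"spin":41},{"offset":[-0.02,0,0.12],"spin":48}]' 0 8
python3 -m crank '[{"offset":[0,0.0,0.0],"spin":7},{"offset":[0,0,0],"spin":14},{"offset":[0,0,0],"spin":21},{"offset":[0,0,0],"spin":28},{"offset":[0,0,0],"spin":35},{"offset":[0,0,0],"spin":42},{"offset":[0,0,0],"spin":42},{"offset":[0,0,0],"spin":42}]'
python3 look.py pics/f.png "(427.5+235*.9976+24*.07,67.5-235*.07+24*.9976,238)" "(427.5+270*.9976,67.5-270*.07,270)" "(427.5,67.5,270)"
```

```text
clock: 8.98
eef_pos: [606.5, 3.8, 256.1]
eef_rot: [-3.138, 0.013, -0.083]
wrist_force: [0.1, 0.6, 0.8]
finger_gap: 29.9
clock: 9.65
eef_pos: [586.4, 3.6, 376.2]
eef_rot: [-3.138, 0.013, 0.761]
wrist_force: [0.2, 0.9, -0.3]
finger_gap: 0.4
clock: 10.32
eef_pos: [586.4, 3.5, 376.3]
eef_rot: [-3.139, 0.013, 1.49]
wrist_force: [-0.3, 0.5, 0.4]
finger_gap: 0.4
[586.42514834   3.55704247 376.25338175] [-3.13846058  0.01319131  1.48913499]
(427.5+235*.9976+24*.07,67.5-235*.07+24*.9976,238) [507. 146.]
(427.5+270*.9976,67.5-270*.07,270) [580. 189.]
(427.5,67.5,270) [100. 194.]
```

View pics/f.png

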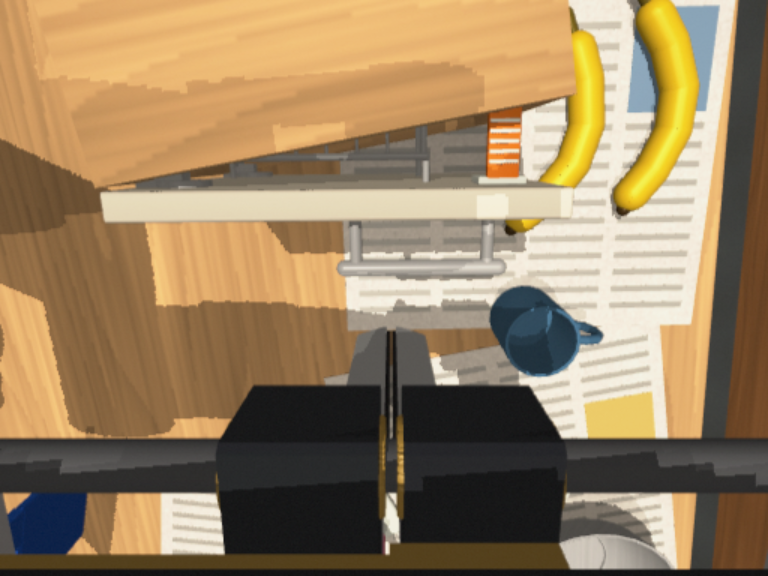

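View 6: door ajar, held by the catch; the orange catch arm shows at (504,145), 3 px from my prediction, so pad ≈ (662,75,238). Pressing at 18 mm from the inner face.

```bash
python3 -m crank '[{"offset":[0.02,0.018,0],"spin":0},{"offset":[0.04,0.036,0],"spin":0},{"offset":[0.06,0.054,-0.02],"spin":0},{"offset":[0.075,0.066,-0.04],"spin":0},{"offset":[0.075,0.066,-0.06],"spin":0},{"offset":[0.075,0.066,-0.08],"spin":0},{"offset":[0.075,0.066,-0.1],"spin":0},{"offset":[0.075,0.066,-0.12],"spin":0}]'
python3 -m crank '[{"offset":[0,0,-0.003],"spin":0},{"offset":[0,0,-0.006],"spin":0},{"offset":[0,0,-0.009],"spin":0},{"offset":[0,0,-0.012],"spin":0},{"offset":[0,0,-0.015],"spin":0},{"offset":[0,0,-0.018],"spin":0},{"offset":[0,0,-0.018],"spin":0},{"offset":[0,0,-0.018],"spin":0}]'
```

```text
clock: 11.03
eef_pos: [661.4, 69.6, 255.1]
eef_rot: [-3.138, 0.013, 1.485]
wrist_force: [-0.5, -0.1, 0.3]
finger_gap: 0.7
clock: 11.7
eef_pos: [661.6, 69.8, 237.7]
eef_rot: [-3.139, 0.013, 1.485]
wrist_force: [0.3, 1.6, 3.5]
finger_gap: 0.6
```

```bash
python3 -m crank '[{"offset":[0,0,-0.002],"spin":0},{"offset":[0,0,-0.004],"spin":0},{"offset":[0,0,-0.006],"spin":0},{"offset":[0,0,-0.008],"spin":0},{"offset":[0,-0.002,-0.008],"spin":0},{"offset":[0,-0.004,-0.008],"spin":0},{"offset":[0,-0.006,-0.008],"spin":0},{"offset":[0,-0.008,-0.008],"spin":0}]'
```

```text
clock: 12.37
eef_pos: [661.8, 62.1, 234.8]
eef_rot: [3.139, 0.012, 1.485]
wrist_force: [-13.4, 2.1, 30.9]
finger_gap: 0.2
```

```bash
python3 -m crank '[{"offset":[0,0,0.003],"spin":0},{"offset":[0,0.004,0.005],"spin":0},{"offset":[0,0.008,0.005],"spin":0},{"offset":[0,0.012,0.005],"spin":0},{"offset":[0,0.014,0.005],"spin":0},{"offset":[0,0.014,0.004],"spin":0},{"offset":[0,0.014,0.003],"spin":0},{"offset":[0,0.014,0.003],"spin":0}]'
python3 look.py pics/g.png "(662,75,238)"
python3 - <<'E'
from h import *
im=cv2.imread("pics/g.png");cv2.imwrite("pics/g.png",cv2.resize(im[60:360,250:650],None,fx=2,fy=2))
E
```

```text
clock: 13.03
eef_pos: [661.6, 76.0, 237.1]
eef_rot: [3.14, 0.012, 1.485]
wrist_force: [0.0, 0.2, 0.0]
finger_gap: 0.3
[661.6817097   75.94210356 237.34921381] [3.1394382 0.0120942 1.4852035]
(662,75,238) [390. 353.]
```

View pics/g.png

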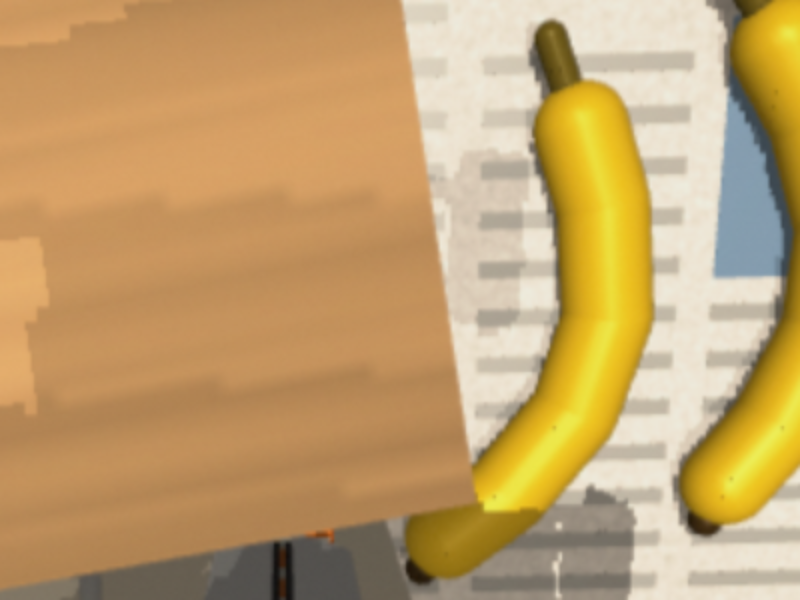

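```bash
python3 -m crank '[{"offset":[0.001,0,-0.001],"spin":0},{"offset":[0.001,0,-0.002],"spin":0},{"offset":[0.001,0,-0.003],"spin":0},{"offset":[0.001,0,-0.004],"spin":0},{"offset":[0.001,0,-0.005],"spin":0},{"offset":[0.001,0,-0.005],"spin":0},{"offset":[0.001,0,-0.005],"spin":0},{"offset":[0.001,0,-0.005],"spin":0}]'
python3 -m crank '[{"offset":[0,0,-0.001],"spin":0},{"offset":[0,0,-0.002],"spin":0},{"offset":[0,0,-0.003],"spin":0},{"offset":[0,0,-0.004],"spin":0},{"offset":[0,0,-0.004],"spin":0},{"offset":[0,0,-0.004],"spin":0},{"offset":[0,0,-0.004],"spin":0},{"offset":[0,0,-0.004],"spin":0}]'
```

```text
clock: 13.75
eef_pos: [662.8, 75.9, 233.1]
eef_rot: [3.138, 0.012, 1.485]
wrist_force: [-2.2, 0.6, 6.0]
finger_gap: 0.5
clock: 14.42
eef_pos: [662.8, 75.9, 230.5]
eef_rot: [3.137, 0.012, 1.485]
wrist_force: [-3.8, -0.3, 9.1]
finger_gap: 0.4
```

```bash
python3 -m crank '[{"offset":[0,-0.003,0],"spin":-0.7},{"offset":[0,-0.006,0],"spin":-1.4},{"offset":[0,-0.009,0],"spin":-2.1},{"offset":[0,-0.012,0.0],"spin":-2.8},{"offset":[0,-0.015,0.0],"spin":-3.6},{"offset":[0,-0.018,0.0],"spin":-4.3},{"offset":[0,-0.021,0.0],"spin":-5},{"offset":[0,-0.024,0],"spin":-5.7}]'
```

```text
clock: 15.08
eef_pos: [662.6, 52.1, 231.3]
eef_rot: [3.137, 0.011, 1.385]
wrist_force: [-4.2, 1.8, 6.6]
finger_gap: 0.7
```

```bash
python3 -m crank '[{"offset":[0,-0.003,-0.001],"spin":-0.7},{"offset":[-0.001,-0.006,-0.001],"spin":-1.4},{"offset":[-0.001,-0.009,-0.001],"spin":-2.1},{"offset":[-0.002,-0.012,-0.001],"spin":-2.8},{"offset":[-0.002,-0.015,-0.001],"spin":-3.6},{"offset":[-0.003,-0.018,-0.001],"spin":-4.3},{"offset":[-0.003,-0.021,-0.001],"spin":-5},{"offset":[-0.004,-0.024,-0.001],"spin":-5.7}]'
python3 -m crank '[{"offset":[-0.001,-0.004,0],"spin":-0.9},{"offset":[-0.002,-0.008,0],"spin":-1.8},{"offset":[-0.003,-0.012,0],"spin":-2.8},{"offset":[-0.004,-0.016,0],"spin":-3.7},{"offset":[-0.005,-0.02,0],"spin":-4.6},{"offset":[-0.006,-0.024,0],"spin":-5.5},{"offset":[-0.008,-0.028,0],"spin":-6.5},{"offset":[-0.01,-0.032,0],"spin":-7.5}]'
```

```text
clock: 15.75
eef_pos: [659.0, 28.1, 231.3]
eef_rot: [3.135, 0.01, 1.285]
wrist_force: [2.9, 0.7, 5.7]
finger_gap: 0.5
clock: 16.42
eef_pos: [649.2, -4.4, 231.6]
eef_rot: [3.134, 0.01, 1.153]
wrist_force: [4.3, -0.3, 5.3]
finger_gap: 0.4
```

```bash
python3 -m crank '[{"offset":[-0.004,-0.009,0.004],"spin":-2.5},{"offset":[-0.008,-0.018,0.008],"spin":-5},{"offset":[-0.013,-0.029,0.008],"spin":-7.8},{"offset":[-0.018,-0.039,0.008],"spin":-10.7},{"offset":[-0.024,-0.049,0.008],"spin":-13.5},{"offset":[-0.03,-0.059,0.008],"spin":-16.4},{"offset":[-0.037,-0.068,0.008],"spin":-19.2},{"offset":[-0.044,-0.0775,0.008],"spin":-22}]'
python3 -m crank '[{"offset":[-0.008,-0.009,0],"spin":-2.9},{"offset":[-0.016,-0.017,0],"spin":-5.7},{"offset":[-0.0245,-0.025,0],"spin":-8.6},{"offset":[-0.033,-0.032,0],"spin":-11.5},{"offset":[-0.0425,-0.039,0],"spin":-14.3},{"offset":[-0.052,-0.0455,0],"spin":-17.2},{"offset":[-0.062,-0.0515,0],"spin":-20},{"offset":[-0.072,-0.0575,0],"spin":-22.9}]'
python3 - <<'E'
from h import *
T=shot("top");S=shot("scene")
im=np.vstack([cv2.cvtColor(T["pixels"],cv2.COLOR_RGB2BGR)[60:320,:400],cv2.cvtColor(S["pixels"],cv2.COLOR_RGB2BGR)[20:280,100:]])if 0 else np.hstack([crop(T,40,300,60,300,1.5),crop(S,140,400,20,260,1.5)])
cv2.imwrite("pics/i.png",im)
E
```

```text
clock: 17.08
eef_pos: [604.4, -82.3, 238.7]
eef_rot: [3.136, 0.011, 0.766]
wrist_force: [0.4, 1.7, -0.2]
finger_gap: 0.8
clock: 17.75
eef_pos: [531.4, -140.0, 238.2]
eef_rot: [3.137, 0.012, 0.363]
wrist_force: [-0.8, 5.2, 3.8]
finger_gap: 0.3
```

View pics/i.png

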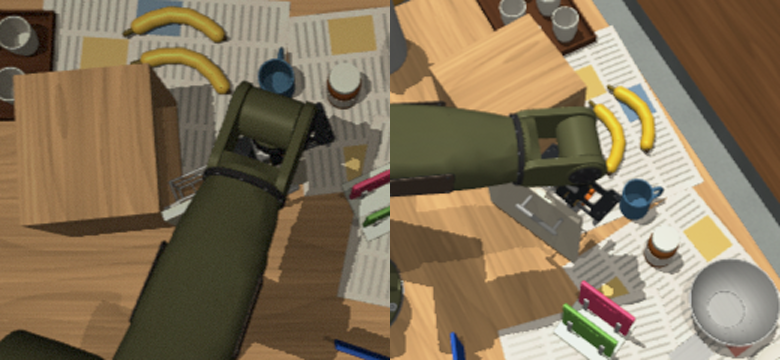

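View 8: the door is past 60° with the orange catch clear of the cupboard; mug, jar and boards undisturbed. Continue to square.

```bash
python3 -m crank '[{"offset":[-0.008,-0.004,0],"spin":-1.8},{"offset":[-0.0175,-0.008,0],"spin":-3.6},{"offset":[-0.0265,-0.011,0],"spin":-5.4},{"offset":[-0.035,-0.014,0],"spin":-7.2},{"offset":[-0.044,-0.0167,0],"spin":-9},{"offset":[-0.053,-0.019,0],"spin":-11},{"offset":[-0.062,-0.0207,0],"spin":-13},{"offset":[-0.0715,-0.022,0],"spin":-14.7}]'
python3 -m crank '[{"offset":[0.004,0,0],"spin":0},{"offset":[0.02,0,0],"spin":0},{"offset":[0.02,0,0.025],"spin":0},{"offset":[0.02,0,0.06],"spin":0},{"offset":[0.02,0,0.09],"spin":0},{"offset":[0.02,-0.02,0.12],"spin":0},{"offset":[0.02,-0.05,0.14],"spin":3},{"offset":[0.02,-0.08,0.14],"spin":6}]'
```

```text
clock: 18.52
eef_pos: [458.7, -162.7, 238.4]
eef_rot: [3.136, 0.012, 0.103]
wrist_force: [1.0, -1.0, 0.1]
finger_gap: 0.5
clock: 19.18
eef_pos: [479.3, -243.4, 383.1]
eef_rot: [3.132, 0.008, 0.212]
wrist_force: [-0.0, 0.3, 0.1]
finger_gap: 0.2
```

```bash
python3 -m crank '[{"offset":[0.003,-0.02,0],"spin":7},{"offset":[0.006,-0.03,0],"spin":14},{"offset":[0.009,-0.04,0],"spin":21},{"offset":[0.012,-0.05,0],"spin":28},{"offset":[0.015,-0.06,0],"spin":35},{"offset":[0.018,-0.07,0],"spin":42},{"offset":[0.021,-0.08,0],"spin":49},{"offset":[0.024,-0.09,0],"spin":56}]' 0.45
python3 -m crank '[{"offset":[0.003,-0.004,0],"spin":7},{"offset":[0.006,-0.005,0],"spin":14},{"offset":[0.008,-0.005,-0.01],"spin":21},{"offset":[0.008,-0.005,-0.02],"spin":28},{"offset":[0.008,-0.005,-0.03],"spin":35},{"offset":[0.008,-0.005,-0.04],"spin":42},{"offset":[0.008,-0.005,-0.04],"spin":47},{"offset":[0.008,-0.005,-0.04],"spin":47}]'
python3 look.py pics/j.png "(512.5,-338,172)" "(483,-275,172)" "(542,-401,172)"
python3 - <<'E'
from h import *
T=shot("top");S=shot("scene")
for n in ("hinge_top","handle","rack_floor"):
  for p in(S,T): print(n,[(np.round(q["location"]).tolist(),round(q["conf"],2)) for q in manip.search_frame(p,n)[:2]])
W=cv2.imread("pics/j.png");W=cv2.resize(W,(480,360))
im=np.zeros((600,800,3),np.uint8);im[:360,:480]=W
im[:240,480:]=crop(S,180,340,60,180,2);im[360:,:320]=crop(T,100,260,150,270,2);im[300:600,480:780]=crop(T,130,280,130,280,2)
cv2.imwrite("pics/j.png",im)
E
```

```text
clock: 19.85
eef_pos: [503.7, -333.9, 382.7]
eef_rot: [3.132, 0.007, 1.195]
wrist_force: [-0.6, 0.2, -0.6]
finger_gap: 42.2
clock: 20.52
eef_pos: [511.7, -338.7, 341.8]
eef_rot: [3.133, 0.006, 2.02]
wrist_force: [-0.2, 0.3, -0.5]
finger_gap: 42.2
[ 511.76513139 -338.78280712  342.45818995] [3.13279693 0.00681644 2.01419236]
(512.5,-338,172) [389. 261.]
(483,-275,172) [390. 160.]
(542,-401,172) [388. 352.]
hinge_top [([430.0, -177.0, 124.0], 0.74)]
hinge_top [([429.0, -53.0, 221.0], 0.89)]
handle [([434.0, -180.0, 129.0], 0.82)]
handle [([431.0, -58.0, 224.0], 0.95), ([490.0, -168.0, 233.0], 0.32)]
rack_floor [([432.0, -183.0, 127.0], 0.75)]
rack_floor [([431.0, -47.0, 226.0], 0.59)]
```

View pics/j.png

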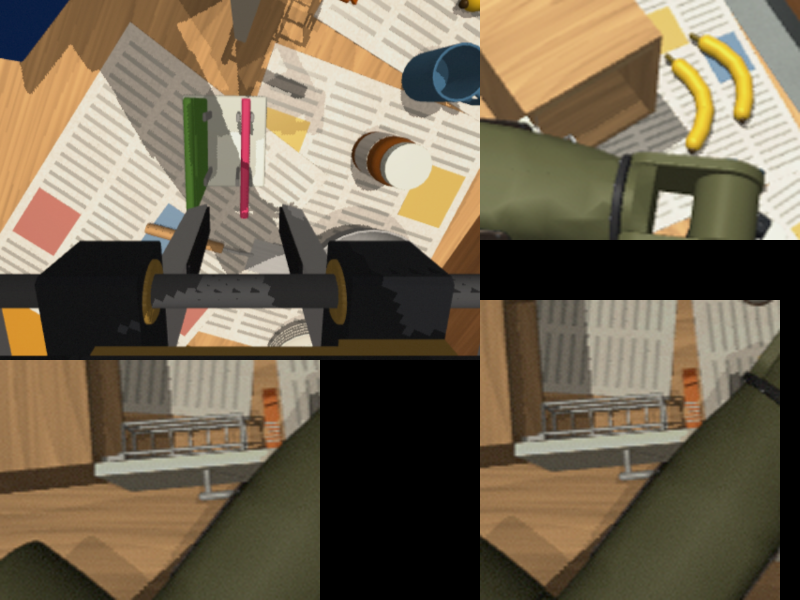

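View 9: the pink board's top edge is at x≈245, y 98–217 in the wrist inset, about 2 px from the prediction, so the board is ≈(513,-335). The door is open about square, with the rack on its far side.

```bash
python3 -m crank '[{"offset":[0.0013,0.0035,-0.025],"spin":0},{"offset":[0.0013,0.0035,-0.055],"spin":0},{"offset":[0.0013,0.0035,-0.085],"spin":0},{"offset":[0.0013,0.0035,-0.115],"spin":0},{"offset":[0.0013,0.0035,-0.145],"spin":0},{"offset":[0.0013,0.0035,-0.17],"spin":0},{"offset":[0.0013,0.0035,-0.19],"spin":0},{"offset":[0.0013,0.0035,-0.2],"spin":0}]'
python3 -m crank '[{"offset":[0,0,0],"spin":0},{"offset":[0,0,0],"spin":0},{"offset":[0,0,0],"spin":0},{"offset":[0,0,0],"spin":0},{"offset":[0,0,0],"spin":0},{"offset":[0,0,0],"spin":0},{"offset":[0,0,0],"spin":0},{"offset":[0,0,0],"spin":0}]' 0.03 25
```

```text
clock: 21.63
eef_pos: [512.2, -334.8, 140.1]
eef_rot: [3.134, 0.005, 2.014]
wrist_force: [0.3, 0.3, 0.3]
finger_gap: 42.4
clock: 22.3
eef_pos: [512.5, -335.1, 141.2]
eef_rot: [3.133, 0.006, 2.014]
wrist_force: [-0.9, 0.7, 5.7]
finger_gap: 9.4
```

```bash
python3 -m crank '[{"offset":[0,0,0.01],"spin":0},{"offset":[0,0,0.03],"spin":0},{"offset":[0,0,0.055],"spin":0},{"offset":[0,0,0.08],"spin":0},{"offset":[0,0,0.11],"spin":0},{"offset":[0,0,0.14],"spin":0},{"offset":[0,0,0.17],"spin":0},{"offset":[0,0,0.2],"spin":0}]'
python3 - <<'E'
from h import *
T=shot("top");S=shot("scene")
im=np.hstack([crop(T,110,310,100,300,2),crop(S,190,390,120,320,2)])
cv2.imwrite("pics/k.png",im)
E
```

```text
clock: 22.97
eef_pos: [512.1, -334.7, 343.3]
eef_rot: [3.133, 0.006, 2.014]
wrist_force: [-0.2, 0.5, -2.2]
finger_gap: 10.0
```

View pics/k.png

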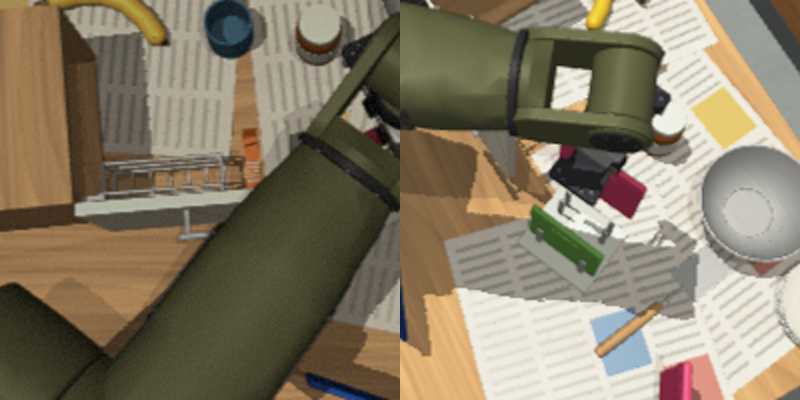

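```bash
python3 - <<'E'
from h import *
T=shot("top")
f=lambda x,y,z:atz(T,(110+x/2,100+y/2),z).round(1)
print("outer",f(76,215.5,270),f(215,205,270),"inner",f(76,203.5,270),f(243,190,270))
print("lip z171",f(105,165,171),f(222,155,171),"back z201",f(106,194,201),f(238,183,201))
a=np.arctan2(*(f(243,190,270)-f(76,203.5,270))[::-1]);print("angle",a)
for a in(-1.465,a):
  u=np.array([np.cos(a),np.sin(a)]);n=np.array([-u[1],u[0]])
  print("rack",np.array([427.5,67.5])+106*u+41*n,"tgt33",np.array([427.5,67.5])+106*u+33*n)
E
```

```text
outer [407.3  64.5] [ 421.6 -115.9] inner [423.  65.] [ 441.5 -152.3]
lip z171 [488.6  47.6] [ 503.6 -117.8] back z201 [443.7  39.3] [ 459.7 -142.4]
angle -1.4858653706073852
rack [479.46426237 -33.57776925] tgt33 [471.50899208 -34.42256186]
rack [477.34407902 -34.63994217] tgt33 [469.37291475 -35.31857328]
```

View 10: the pink board hangs in the gripper at (600,170) in the right-hand half. The green board is still in the stand, and the door and rack are clear. I'll go over the catch at greater height and look at the rack up close.

```bash
python3 -m crank '[{"offset":[0,0.0,0.02],"spin":0},{"offset":[0,0.02,0.045],"spin":-2},{"offset":[0,0.05,0.06],"spin":-5},{"offset":[0,0.08,0.06],"spin":-8},{"offset":[0,0.11,0.06],"spin":-11},{"offset":[0,0.14,0.06],"spin":-14},{"offset":[0,0.17,0.06],"spin":-17},{"offset":[0,0.195,0.06],"spin":-19}]'
python3 look.py pics/l.png "(427.5,67.5,270)" "(453,-200,270)" "(496,-35,171)" "(479.5,-33.6,81)"
```

```text
clock: 23.78
eef_pos: [512.2, -138.3, 402.4]
eef_rot: [3.133, 0.008, 1.68]
wrist_force: [0.1, 0.6, -2.1]
finger_gap: 9.7
[ 512.35565339 -135.05333155  402.93149199] [3.13235225 0.00768661 1.68082424]
(427.5,67.5,270) [ 272. -119.]
(453,-200,270) [289. 353.]
(496,-35,171) [381. 114.]
(479.5,-33.6,81) [365. 119.]
```

View pics/l.png

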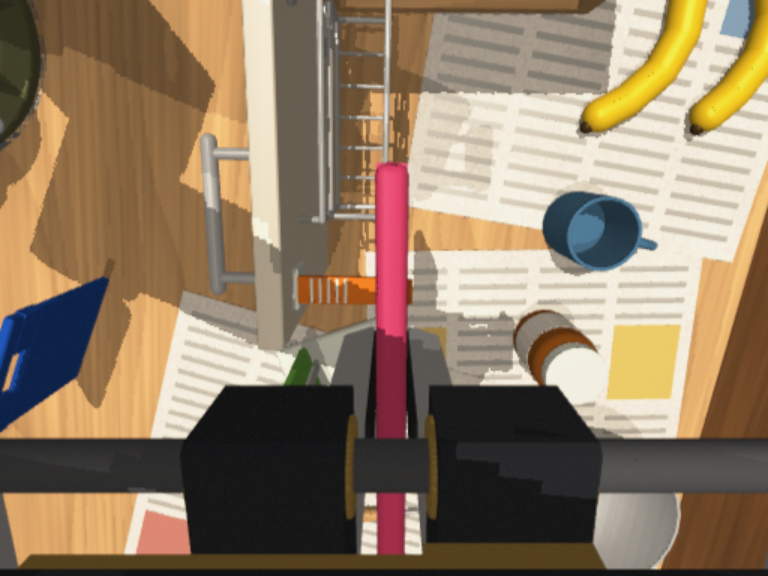

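```bash
python3 - <<'E'
from h import *
W=shot("wrist")
im=W["pixels"]
f=lambda x,y,z:atz(W,(x/1.5,y/1.5),z).round(1)
print("inner",f(270,1,270),f(281,150,270),f(292,290,270),"outer",f(243,1,270),f(261,340,270))
print("lip",f(387,5,171),f(388,160,171),"backtop",f(322,5,201),f(318,220,201))
g=cv2.cvtColor(im,cv2.COLOR_RGB2GRAY)
for v in(20,60,100,140,180): print(v,g[v,155:270].tolist() if v in(20,100) else "")
print("board mid/top",f(392,165,372),f(391,400,372))
E
```

```text
inner [429.6  13.2] [440.3 -66.9] [ 452.2 -153.2] outer [414.5  11.5] [ 434.  -189.6]
lip [492.5  45.2] [505.3 -65.7] backtop [448.8  32.1] [ 457.1 -115.5]
20 [167, 167, 166, 165, 163, 161, 157, 208, 231, 231, 232, 232, 232, 232, 233, 233, 234, 235, 235, 234, 235, 236, 236, 236, 234, 206, 166, 99, 95, 95, 94, 95, 95, 95, 95, 94, 95, 96, 96, 95, 95, 95, 95, 95, 95, 94, 95, 95, 94, 95, 95, 94, 94, 95, 96, 110, 171, 216, 158, 132, 82, 104, 96, 100, 98, 89, 85, 100, 119, 117, 88, 83, 80, 79, 81, 79, 79, 77, 82, 87, 86, 87, 93, 92, 94, 106, 102, 98, 89, 95, 100, 99, 99, 99, 97, 99, 112, 112, 112, 108, 121, 176, 207, 220, 163, 83, 90, 94, 92, 95, 119, 118, 118, 117, 118]
60 
100 [185, 182, 176, 170, 166, 164, 166, 180, 184, 186, 186, 212, 227, 227, 228, 228, 229, 229, 229, 229, 231, 230, 230, 230, 230, 231, 230, 227, 186, 149, 94, 94, 95, 96, 94, 95, 95, 95, 96, 96, 94, 96, 95, 97, 95, 96, 97, 95, 94, 95, 95, 96, 96, 95, 95, 94, 107, 168, 194, 160, 131, 90, 92, 112, 190, 156, 119, 82, 93, 99, 92, 90, 96, 96, 97, 117, 197, 197, 190, 99, 98, 117, 190, 179, 175, 174, 174, 185, 173, 170, 172, 170, 174, 174, 151, 167, 164, 168, 166, 151, 167, 197, 156, 132, 149, 145, 134, 85, 89, 112, 90, 92, 108, 163, 92]
140 
180 
board mid/top [506.3 -67.3] [ 517.5 -171.9]
```

View 11: looking down past the held board (x≈392 px): the lip wire is at x≈385–387 px, the back frame at ≈319 px, and the catch at (340,290). These put the bay between x≈454 and 500 at y=-35, with the door line at about -1.47. My target for the board is x≈471, y≈-35.

```bash
python3 -m crank '[{"offset":[-0.006,0.014,0],"spin":0},{"offset":[-0.012,0.028,0],"spin":0},{"offset":[-0.018,0.043,0],"spin":0},{"offset":[-0.024,0.058,0],"spin":0},{"offset":[-0.03,0.073,0],"spin":0},{"offset":[-0.036,0.086,0],"spin":-0.3},{"offset":[-0.041,0.097,0],"spin":-0.5},{"offset":[-0.042,0.1,0],"spin":-0.5}]'
python3 -m crank '[{"offset":[0,0,-0.01],"spin":0},{"offset":[0,0,-0.025],"spin":0},{"offset":[0,0,-0.04],"spin":0},{"offset":[0,0,-0.055],"spin":0},{"offset":[0,0,-0.07],"spin":0},{"offset":[0,0,-0.082],"spin":0},{"offset":[0,0,-0.09],"spin":0},{"offset":[0,0,-0.09],"spin":0}]'
python3 - <<'E'
from h import *
T=shot("top");S=shot("scene")
im=np.hstack([crop(T,130,260,100,250,3),crop(S,190,320,90,240,3)])
cv2.imwrite("pics/m.png",im)
E
```

```text
clock: 24.55
eef_pos: [469.8, -36.0, 402.9]
eef_rot: [3.133, 0.008, 1.677]
wrist_force: [-0.7, 0.2, -2.1]
finger_gap: 9.8
clock: 25.22
eef_pos: [469.3, -36.2, 311.2]
eef_rot: [3.135, 0.008, 1.677]
wrist_force: [0.7, -0.7, -2.6]
finger_gap: 9.9
```

```bash
python3 -m crank '[{"offset":[0.001,0,-0.004],"spin":0},{"offset":[0.001,0,-0.008],"spin":0},{"offset":[0.001,0,-0.013],"spin":0},{"offset":[0.001,0,-0.018],"spin":0},{"offset":[0.001,0,-0.023],"spin":0},{"offset":[0.001,0,-0.028],"spin":0},{"offset":[0.001,0,-0.033],"spin":0},{"offset":[0.001,0,-0.035],"spin":0}]'
python3 - <<'E'
from h import *
s=manip.read_state();print(s["eef_pos"],s["wrist_force"],s["moment"])
E
```

```text
clock: 25.98
eef_pos: [470.7, -36.2, 277.3]
eef_rot: [3.133, 0.008, 1.677]
wrist_force: [0.0, 0.1, -1.9]
finger_gap: 10.3
[470.66891624 -36.18448824 277.30728757] [ 0.02693423  0.11868659 -1.88807731] [ 0.0002338  -0.13689539  0.02371979]
```

Clean inside the bay (bottom ≈148, no contact). Continue down.

```bash
python3 -m crank '[{"offset":[0,0,-0.007],"spin":0},{"offset":[0,0,-0.015],"spin":0},{"offset":[0,0,-0.023],"spin":0},{"offset":[0,0,-0.031],"spin":0},{"offset":[0,0,-0.039],"spin":0},{"offset":[0,0,-0.047],"spin":0},{"offset":[0,0,-0.054],"spin":0},{"offset":[0,0,-0.058],"spin":0}]'
python3 -m crank '[{"offset":[0,0,-0.001],"spin":0},{"offset":[0,0,-0.002],"spin":0},{"offset":[0,0,-0.003],"spin":0},{"offset":[0,0,-0.004],"spin":0},{"offset":[0,0,-0.005],"spin":0},{"offset":[0,0,-0.006],"spin":0},{"offset":[0,0,-0.007],"spin":0},{"offset":[0,0,-0.007],"spin":0}]'
```

```text
clock: 26.65
eef_pos: [470.4, -36.1, 218.2]
eef_rot: [3.134, 0.008, 1.677]
wrist_force: [-0.0, 0.3, -2.6]
finger_gap: 9.8
clock: 27.32
eef_pos: [470.4, -36.1, 211.0]
eef_rot: [3.135, 0.008, 1.677]
wrist_force: [-0.2, 0.0, -2.1]
finger_gap: 9.9
```

```bash
python3 -m crank '[{"offset":[0,0,-0.0005],"spin":0},{"offset":[0,0,-0.001],"spin":0},{"offset":[0,0,-0.0015],"spin":0},{"offset":[0,0,-0.002],"spin":0},{"offset":[0,0,-0.0025],"spin":0},{"offset":[0,0,-0.003],"spin":0},{"offset":[0,0,-0.003],"spin":0},{"offset":[0,0,-0.003],"spin":0}]'
```

```text
clock: 27.98
eef_pos: [471.3, -35.7, 210.1]
eef_rot: [3.131, 0.008, 1.677]
wrist_force: [-2.5, 5.7, 16.4]
finger_gap: 9.5
```

Floor touched at the expected height (210). Ease off and open slightly.

```bash
python3 -m crank '[{"offset":[0,0,0],"spin":0},{"offset":[0,0,0],"spin":0},{"offset":[0,0,0],"spin":0},{"offset":[0,0,0],"spin":0},{"offset":[0,0,0],"spin":0},{"offset":[0,0,0],"spin":0},{"offset":[0,0,0],"spin":0},{"offset":[0,0,0],"spin":0}]' - 4
python3 -m crank '[{"offset":[0,0,0],"spin":0},{"offset":[0,0,0],"spin":0},{"offset":[0,0,0],"spin":0},{"offset":[0,0,0],"spin":0},{"offset":[0,0,0],"spin":0},{"offset":[0,0,0],"spin":0},{"offset":[0,0,0],"spin":0},{"offset":[0,0,0],"spin":0}]' 0.22 4
```

```text
clock: 28.65
eef_pos: [471.4, -35.7, 210.2]
eef_rot: [3.13, 0.008, 1.677]
wrist_force: [-0.2, 2.6, 3.5]
finger_gap: 10.2
clock: 29.32
eef_pos: [471.3, -35.7, 210.1]
eef_rot: [3.131, 0.008, 1.677]
wrist_force: [-0.1, 0.4, 0.1]
finger_gap: 20.5
```

```bash
python3 -m crank '[{"offset":[0,0,0],"spin":0},{"offset":[0,0,0],"spin":0},{"offset":[0,0,0],"spin":0},{"offset":[0,0,0.004],"spin":0},{"offset":[0,0,0.01],"spin":0},{"offset":[0,0,0.018],"spin":0},{"offset":[0,0,0.026],"spin":0},{"offset":[0,0,0.034],"spin":0}]' 0.28
python3 -m crank '[{"offset":[0,0,0.01],"spin":0},{"offset":[0,0,0.03],"spin":0},{"offset":[0,0,0.05],"spin":0},{"offset":[0,0,0.08],"spin":0},{"offset":[0,0,0.11],"spin":0},{"offset":[0.01,-0.03,0.13],"spin":0},{"offset":[0.02,-0.06,0.15],"spin":0},{"offset":[0.03,-0.09,0.15],"spin":0}]'
python3 -m crank '[{"offset":[0.01,-0.03,0],"spin":0},{"offset":[0.02,-0.06,0],"spin":0},{"offset":[0.03,-0.09,0],"spin":0},{"offset":[0.04,-0.12,0],"spin":0},{"offset":[0.04,-0.15,0],"spin":0},{"offset":[0.04,-0.18,0],"spin":0},{"offset":[0.04,-0.21,0],"spin":0},{"offset":[0.04,-0.24,0],"spin":0}]'
python3 -m crank '[{"offset":[-0.01,-0.03,0],"spin":0},{"offset":[-0.02,-0.06,0],"spin":0},{"offset":[-0.03,-0.09,0],"spin":0},{"offset":[-0.04,-0.12,0],"spin":0},{"offset":[-0.06,-0.15,0],"spin":0},{"offset":[-0.08,-0.18,0],"spin":0},{"offset":[-0.1,-0.2,0],"spin":0},{"offset":[-0.12,-0.21,0],"spin":0}]'
python3 - <<'E'
from h import *
T=shot("top");S=shot("scene")
im=np.zeros((600,800,3),np.uint8)
im[:,:400]=crop(T,105,285,60,330,1)[0:1,0:1]*0
im[:390,:400]=crop(T,130,263,90,220,3)[:390,:400] if crop(T,130,264,90,220,3).shape[1]>=399 and crop(T,130,263,90,220,3).shape[1]==400 else cv2.resize(crop(T,130,263,90,220,3),(400,390))
im[:390,400:]=cv2.resize(crop(S,200,333,80,210,3),(400,390))
im[390:,:280]=crop(T,200,340,90,195,2);im[390:,400:680]=crop(S,230,370,170,275,2)
cv2.imwrite("pics/n.png",im)
for n in("pink_board_mid","green_board_mid","mug_rim","tea_jar"):
  for p in(S,T): print(n,[(np.round(q["location"]).tolist(),round(q["conf"],2)) for q in manip.search_frame(p,n)[:4]])
E
```

```text
clock: 29.98
eef_pos: [471.5, -35.7, 245.4]
eef_rot: [3.13, 0.008, 1.677]
wrist_force: [-0.1, 0.2, 0.1]
finger_gap: 26.2
clock: 30.65
eef_pos: [501.9, -126.8, 400.5]
eef_rot: [3.124, 0.011, 1.678]
wrist_force: [0.4, -0.3, 0.3]
finger_gap: 26.1
clock: 31.32
eef_pos: [541.5, -368.1, 401.4]
eef_rot: [3.123, 0.011, 1.678]
wrist_force: [0.6, 1.5, -0.3]
finger_gap: 25.9
clock: 31.98
eef_pos: [419.8, -580.3, 400.5]
eef_rot: [3.124, 0.01, 1.676]
wrist_force: [-0.1, 0.2, 0.1]
finger_gap: 26.0
pink_board_mid [([472.0, -45.0, 204.0], 0.87), ([439.0, -728.0, 158.0], 0.82), ([164.0, -323.0, 122.0], 0.56)]
pink_board_mid [([469.0, -37.0, 205.0], 0.89), ([495.0, -627.0, 144.0], 0.53)]
green_board_mid []
green_board_mid [([454.0, -359.0, 174.0], 0.56)]
mug_rim []
mug_rim [([741.0, -119.0, 36.0], 0.87)]
tea_jar [([702.0, -272.0, 112.0], 0.91)]
tea_jar [([692.0, -254.0, 122.0], 0.98)]
```

View pics/n.png

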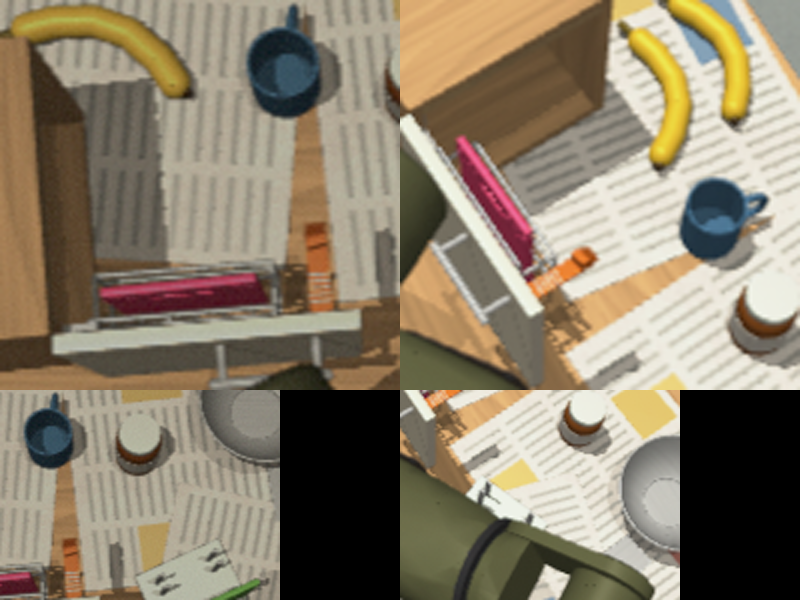

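View 12: the pink board stands upright in the rack at (185,293) in the top inset, with the door about square. The green board, mug and jar are in place. I'll move the arm further from the door and hand in.

```bash
python3 -m crank '[{"offset":[-0.02,0,0.0],"spin":0},{"offset":[-0.05,0,0],"spin":0},{"offset":[-0.08,0,0],"spin":0},{"offset":[-0.11,0,0],"spin":0},{"offset":[-0.14,0.0,0],"spin":0},{"offset":[-0.17,0.01,0],"spin":0},{"offset":[-0.19,0.02,0],"spin":0},{"offset":[-0.19,0.02,0],"spin":0}]'
python3 - <<'E'
from h import *
S=shot("scene");T=shot("top")
for n in("pink_board_mid","green_board_mid","mug_rim","tea_jar","handle"):
  for p in(S,T): print(n,[(np.round(q["location"]).tolist(),round(q["conf"],2)) for q in manip.search_frame(p,n)[:3]])
print(manip.sign_off())
E
```

```text
clock: 33.15
eef_pos: [229.6, -556.5, 403.1]
eef_rot: [3.123, 0.013, 1.677]
wrist_force: [0.0, -0.1, -0.2]
finger_gap: 26.4
pink_board_mid [([452.0, -704.0, 160.0], 0.87), ([470.0, -45.0, 205.0], 0.85)]
pink_board_mid [([454.0, -694.0, 145.0], 0.83), ([467.0, -38.0, 205.0], 0.67), ([740.0, -121.0, 36.0], 0.6)]
green_board_mid [([455.0, -364.0, 130.0], 0.58)]
green_board_mid [([455.0, -362.0, 173.0], 0.77)]
mug_rim [([738.0, -117.0, 47.0], 0.76)]
mug_rim [([742.0, -120.0, 35.0], 0.77)]
tea_jar [([701.0, -270.0, 114.0], 0.78)]
tea_jar [([698.0, -254.0, 117.0], 0.67), ([488.0, -165.0, 233.0], 0.54)]
handle [([427.0, -96.0, 230.0], 0.8)]
handle [([428.0, -82.0, 239.0], 0.58)]
the job is handed in; nothing more can be done
None
```

The pink board is standing upright in the door rack, slot end up, with the door left open. The job was handed in at about 33 s; no verdict was reported.

**What I did**
- I pulled the door ajar by its handle until the catch stopped it, at about 14 N.
- I pressed the orange catch through the gap and drew the door open, then pushed it to about square by its inner face.
- I lifted the pink board out of the stand and lowered it into the rack. It touched the floor at the expected height, and I eased off before letting go.

**Last checks**
- **Board:** the pictures show it upright in the rack, at about (469, -40).
- **Bystanders:** the green board, mug and jar were found where they started, within the detector's error.
- **Robot:** the arm is clear and the wrist force reads about zero.

**Things that disagreed or went wrong**
- **First catch press:** I moved too close to the door's face while pressing, and the wrist force reached about 31 N. I backed off and pressed again further in, which worked at about 9 N.
- **Floor contact:** setting the board down peaked at about 16 N.
- **Door angle:** my estimates of the final angle differ by a few hundredths of a radian, roughly 1.57 to 1.6.

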